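# Set the printer's paper tray for short forms

## Robot

A 6-joint arm with a two-finger parallel gripper is mounted at the origin on the work surface. World frame = base frame: x ahead of the robot, y to its left, z up, the work surface at z = 0. Lengths are in m, angles in rad, forces in N, time in s.
With the tool pointing down it reaches from about 0.35 to 0.85 m from the base axis. Payload 8.1 kg.
Tool frame: the origin (TCP) lies midway between the tips of the shut fingers; the grasp point (between the pads) lies 19 mm behind it; z points along the fingers, y is the line along which they close (so a half turn about z gives the same grasp; the last joint's range is limited). The gripper opens to 93 mm and grips with 3 to 60 N. Pads are 15 mm wide; open, the fingers measure 128 mm over their backs; the gripper's body (75 mm by 188 mm) begins 65 mm behind the grasp point.
Start: joints at [-1.229, 0.13, 1.488, -0, 1.523, -0.085], TCP at [0.248, -0.546, 0.219] pointing down, gripper open.
Joint ranges: [-2.96, 2.96], [-0.89, 2.26], [0.02, 2.5], [-1.34, 4.48], [0, 2.73], [-2.66, 2.66]. Speed limits (rad/s): [2.39, 2.39, 2.79, 3.14, 3.14, 3.14].

## Interface

Orientations are given as a rotation vector (axis times angle).
In Python, from plant import read_state, read_camera, get_calibration, close_job gives the robot as it stands.
- The arm moves only by the shell command python3 -m crank 'ROWS' [FORCE]. ROWS is JSON, a list that holds one entry, the list of rows, each a list of 7 numbers: the gripper's target within -1 to 1 (fully open at 1, half-way at 0, shut at -1), then the shift along the tool's x, y, z as a fraction of full scale, then the turn, a rotation vector about the tool's x, y, z as a fraction of full scale. In form: [[[grip, x, y, z, rx, ry, rz], ...]]. A call has exactly 5 rows; each row is the pose to reach, as a shift and turn from the pose commanded when the call began, along the tool's axes at that moment; what a row does not reach only later rows make up. Full scale, the value 1, is 0.5 m for a shift and 90 degrees for a turn. A row lasts 1/8 s, in which the tool goes at most 62.5 mm and 10.7 degrees, less where a joint would pass 70% of its speed; a pose out of reach is approached as far as the arm can. A call with a number of a shift or a turn outside -1 to 1 is refused whole. A call with a gripper value outside its range is refused whole. The fingers move at their own pace and stop on an object; FORCE is the grip in N (left out, the last holds). Time passes only in rows, so rows that repeat a pose let the fingers close, or fill a call up. It gives the time, the measured TCP pose, the force, the opening and the grip force at its end, in the units of the state.
- read_state(): the state, without advancing time (a new reading comes with each control period).
- read_camera(name): name is "side" or "top"; returns the picture (384x512x3 uint8, red, green, blue); there is no depth.
- get_calibration(name): a dict with "fx", "fy", "cx", "cy" (pixels), "dist_coeffs" ([k1, k2, p1, p2, k3] as OpenCV has them; the pictures are not rectified), "eye" and "orientation" of the camera in the world. Camera axes: x right, y down, z forward; pixel columns grow to the right and rows downward; lengths in m; the calibration is good to about 2 mm. A picture is of the moment at which its call begins. get_calibration takes no time and is no camera call.
- close_job(): hands the job in; it is judged then, once.
The state is a dict: "t": time; "q": joint angles; "dq": joint speeds; "joint_torque": joint torques, N m; "tool_pos": TCP position; "orientation": TCP orientation; "force": force on the tool from outside, world axes, zero at the start; "wrist_torque": the same for the moment, N m; "opening": finger opening in m; "gripper_force": force on a finger pad.
Only numpy, scipy, OpenCV 4.12 (cv2) and the standard library are available. Lean on these libraries where they do the work, as an engineer would, in place of code of your own. Each camera call takes 0.05 s, during which the arm holds its last target. There are 200 camera calls.

## Task

Set the printer's paper tray for short forms: with a fingertip press the ribbed lock button on the white end guide well down, keep it held down while you push the guide along its rail until it is right up against the stop, then let the button up so that the guide locks there. Only press and push: do not pinch the guide's upright plate or pull on its paper side, and leave the stapler, bottle and radio where they are.

Things in the scene. Friction and masses are not known exactly. Their poses are not given: they have to be found in the camera images.
- tray: Grey plastic paper tray lying on the desk, fixed; an open box 250 mm (its x) by 400 mm (its y) by 50 mm high, walls 4 mm, floor 6 mm thick. Origin: centre of its underside, on the desk; z up. A low ladder-like steel rail (14 mm high) runs along the middle of its floor in y; the guide slides along it towards the tray's +y until it meets the stop, a small grey block on the rail.
- guide (a joint): Position (m) of the white plastic end guide along the tray's +y: 0 at the outer end of its travel, 0.090 hard against the stop (a rigid limit). It starts at the outer end (0 to 0.0015). Unlocked it slides with about 1.5 N of friction; locked, a catch under the button stands between two rungs of the ladder-like rail and the guide has only 2 mm of play.
- guide_top (a point): Middle of the top edge of the guide's upright plate, 66 mm above the desk; axes as the tray's. The plate is 90 mm wide (x) and 8 mm thick (y), reaches from 8 to 66 mm above the desk, and stands at the +y side of the button: its button-side face lies 2.5 mm to -y of this point; its other face, to +y, is the paper side. To +y of the button's centre this point lies 25.5 mm.
- button_top (a point): Centre of the top of the lock button, a ribbed white rectangular pad 48 mm (tray x) by 40 mm (tray y) lying flat on the guide's foot just behind (-y of) the upright plate. It moves with the guide; axes as the tray's. Its top is 36 mm above the desk when up and 28 mm when fully down; the foot round it is 26 mm high. From its centre to the plate's face is 23 mm.
- lock_button (a joint): How far the lock button is pressed down (m): 0 up (locked), 0.008 fully down. It is sprung: 3 N to start moving, about 6.5 N fully down; the catch clears the rungs once the button is more than 5 mm down, and when let up it springs back into the nearest gap between rungs (gaps 18 mm apart, one of them at the stop: it comes fully up there when the guide is within 2 mm of 0.090).
- sanitizer: Clear bottle with white cap, 54 mm across, 130 mm tall, standing on the desk outside the tray's +x side; loose; leave alone. Origin: centre of its underside.
- stapler: Black and steel stapler, 34 by 120 by 49 mm high, on the desk outside the tray's +x side; loose; leave alone. Origin: centre of its underside.
- radio: Black two-way radio standing upright, 58 by 34 by 112 mm and a 90 mm aerial on top, on the desk beyond the tray's -y end; loose; leave alone. Origin: centre of its underside.

How it is judged:
By the outcome, as a careful person would: the job done as asked, in the order asked, and still so for the second after the job is handed in, with the robot touching nothing.
It also fails if it takes over 35 s, if anything falls off the work surface, if the arm or the gripper's body presses on something with over 40 N, if the wrist force passes 120 N, or if a joint passes its speed limit or range.

## Working session

There is one attempt and no reset: what is moved stays moved. The work goes in short steps, Python scripts to look and compute and a shell command to move; the robot and the scene stay as the last step left them, time stands still between calls to the robot, and variables do not carry over. Pictures are saved under pics/ and viewed, at most 10 in all, crops included, and the job is handed in when it is done.

```bash
mkdir -p pics; python3 - <<'E'
from plant import *
import cv2
for n in("top","side"):
    cv2.imwrite(f"pics/{n}0.png",cv2.cvtColor(read_camera(n),cv2.COLOR_RGB2BGR)); print(n,get_calibration(n))
s=read_state();print(s["t"],s["tool_pos"],s["orientation"],s["force"],s["opening"])
E
```

```text
top {'fx': 483.8910888868406, 'fy': 483.8910888868406, 'cx': 255.7155667689728, 'cy': 204.51210895685398, 'dist_coeffs': array([-0.20301281,  0.        ,  0.        ,  0.        ,  0.        ]), 'eye': array([0.35513459, 0.04166106, 1.38984092]), 'orientation': array([-2.09248911,  2.13044605, -0.19031586])}
side {'fx': 440.4556804356072, 'fy': 440.4556804356072, 'cx': 262.1563683699588, 'cy': 199.0801017648858, 'dist_coeffs': array([-0.14330286,  0.        ,  0.        ,  0.        ,  0.        ]), 'eye': array([0.12856332, 0.88449679, 0.72138368]), 'orientation': array([-0.66332897,  2.46638256, -1.33940666])}
0.1 [ 0.24819926 -0.54568226  0.21770552] [-3.06870001e+00 -6.64942126e-01  3.83388702e-04] [ 0.38344265 -0.26998221  0.35734813] 0.09305172738046674
```

View pics/top0.png

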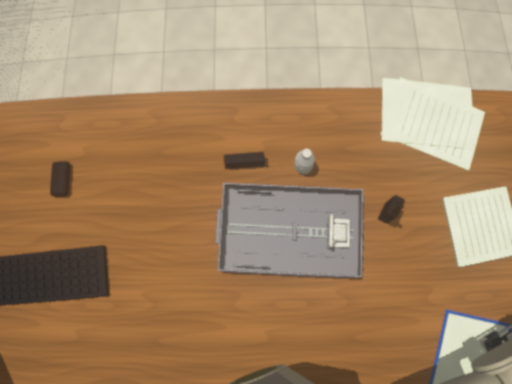

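View pics/side0.png

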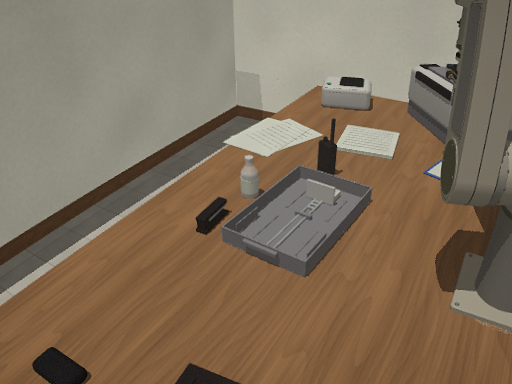

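The top view shows the tray at cols 219–363, rows 184–278. The guide is at about (342,232), the stop at about (295,232), the bottle at (305,160), the stapler at (245,160) and the radio at (391,209). Next I'll crop in for accuracy.

```bash
python3 - <<'E'
import cv2
a=cv2.imread("pics/top0.png")[175:285,210:370]
cv2.imwrite("pics/c0.png",cv2.resize(a,None,fx=5,fy=5,interpolation=cv2.INTER_CUBIC))
E
cat > h.py <<'E'
from plant import *
import cv2,numpy as np
from scipy.spatial.transform import Rotation as R
def world(n,px,z):
    c=get_calibration(n);K=np.array([[c["fx"],0,c["cx"]],[0,c["fy"],c["cy"]],[0,0,1]])
    u=cv2.undistortPoints(np.array([[px]],float),K,c["dist_coeffs"])[0,0]
    d=R.from_rotvec(c["orientation"]).as_matrix()@np.r_[u,1]
    return c["eye"]+d*(z-c["eye"][2])/d[2]
E
```

```text
(no output)
```

View pics/c0.png

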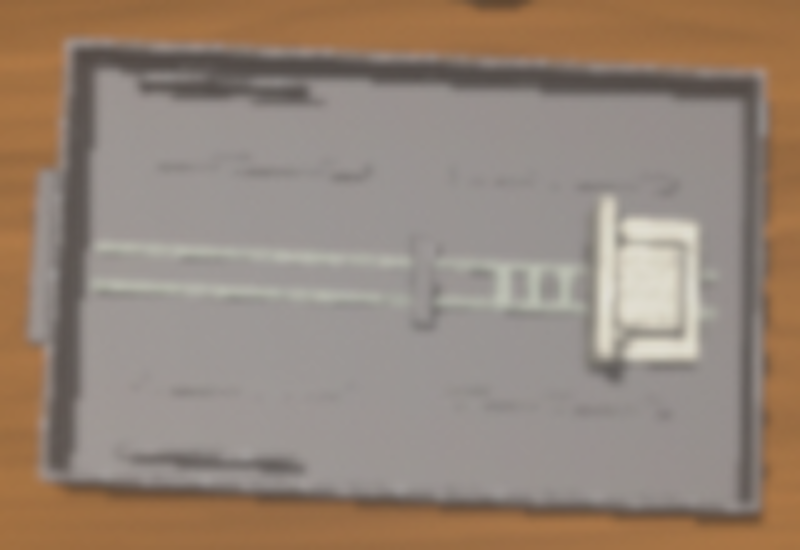

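The crop shows the tray rim corners at about (70,42), (762,72), (757,515) and (45,480). The button pad is centred near (652,287) and the plate's top edge runs from (607,197) to (600,360).

```bash
python3 - <<'E'
from h import *
f=lambda c:(209.6+c[0]/5,174.6+c[1]/5)
P=[world("top",f(c),.05)[:2] for c in((70,42),(762,72),(757,515),(45,480))]
for p in P:print(p.round(4))
m=np.mean(P,0);ay=(P[0]+P[3]-P[1]-P[2]);yaw=np.arctan2(-ay[0],ay[1])
print("tray",m,"yaw",yaw,np.linalg.norm(ay)/2)
b=world("top",f((652,287)),.036);g=[world("top",f(c),.066) for c in((607,197),(600,360))]
print("button",b,"plate",g,"rail", *[world("top",f(c),.02)[:2] for c in((95,268),(420,281))])
s=read_state();T=R.from_rotvec(s["orientation"]).as_matrix();print(T.round(4))
# goal: tool y along tray x? tool z down
for name,ty in(("tool y = tray -x",-1),("tray +x",1)):
    ex=np.array([np.cos(yaw),np.sin(yaw),0]);z=np.array([0,0,-1.]);y=ty*ex;x=np.cross(y,z)
    G=np.c_[x,y,z];rv=R.from_matrix(T.T@G).as_rotvec();print(name,rv,rv/(np.pi/2))
for t in((*b[:2],.12),):print("shift",T.T@(np.array(t)-s["tool_pos"])/.5)
E
```

```text
[0.6851 0.1514]
[ 0.6599 -0.2438]
[ 0.4086 -0.2275]
[0.4364 0.1665]
tray [ 0.5474965 -0.0383657] yaw -0.06708043569776807 0.3955173893095795
button [ 0.53942917 -0.17638341  0.036     ] plate [array([ 0.58645415, -0.14867031,  0.066     ]), array([ 0.4954563 , -0.14085871,  0.066     ])] rail [0.55900709 0.13999117] [ 0.54795664 -0.04578563]
[[ 9.103e-01  4.139e-01 -6.000e-04]
 [ 4.139e-01 -9.103e-01  1.600e-03]
 [ 1.000e-04 -1.700e-03 -1.000e+00]]
tool y = tray -x [-1.16313215e-03  1.67383853e-03  2.06464903e+00] [-7.40472921e-04  1.06559870e-03  1.31439640e+00]
tray +x [-1.46159919e-03 -1.01564934e-03 -1.07694278e+00] [-9.30482941e-04 -6.46582450e-04 -6.85603066e-01]
shift [ 0.83592567 -0.43091834  0.19623746]
```

```bash
python3 -m crank '[[[-1,0.05,-0.02,-0.06,0,0,-0.05],[-1,0.15,-0.08,-0.06,0,0,-0.16],[-1,0.26,-0.135,-0.06,0,0,-0.27],[-1,0.37,-0.19,-0.06,0,0,-0.38],[-1,0.48,-0.25,-0.06,0,0,-0.48]]]' 20
cat >> h.py <<'E'
yaw=-0.067
ex=np.array([np.cos(yaw),np.sin(yaw),0]);ey=np.array([-ex[1],ex[0],0])
def to(p):
    s=read_state();T=R.from_rotvec(s["orientation"]).as_matrix()
    G=np.c_[ey,ex,[0,0,-1]]
    print("t",s["t"],"pos",s["tool_pos"].round(4),"F",s["force"].round(2),"open",s["opening"])
    print("shift",(T.T@(np.array(p)-s["tool_pos"])/.5).round(4),"turn",(R.from_matrix(T.T@G).as_rotvec()/(np.pi/2)).round(4))
E
python3 -c "
from h import *
to(np.array([.5395,-.174,.25])+.005*ey)
print(world('top',(305,165),.1),world('top',(391,209),.1))"
```

```text
t: 0.72
tool_pos: [0.4158, -0.3314, 0.2483]
orientation: [-2.605, -1.755, 0.0]
force: [0.7, -0.2, 0.1]
opening: 0.0477
gripper_force: 0.0
t 0.725 pos [ 0.4158 -0.3314  0.2483] F [ 0.69 -0.15  0.13] open 0.04768204285912296
shift [ 0.3942  0.1079 -0.0034] turn [-2.000e-04 -2.000e-04 -2.025e-01]
[ 0.71952827 -0.07812438  0.1       ] [ 0.59090754 -0.31095308  0.1       ]
```

```bash
python3 -m crank '[[[-1,0.1,0.027,0,0,0,-0.05],[-1,0.2,0.054,0,0,0,-0.1],[-1,0.3,0.081,0,0,0,-0.15],[-1,0.394,0.108,0,0,0,-0.203],[-1,0.394,0.108,0.1,0,0,-0.203]]]'
python3 -c "
from h import *
to(np.array([.5395,-.174,.08])+.005*ey)"
```

```text
t: 1.35
tool_pos: [0.5443, -0.1695, 0.2023]
orientation: [2.288, 2.142, 0.007]
force: [0.1, -0.9, -1.2]
opening: 0.0011
gripper_force: 0.0
t 1.35 pos [ 0.5443 -0.1695  0.2023] F [ 0.06 -0.9  -1.18] open 0.0011095521231240255
shift [ 0.0009 -0.011   0.2445] turn [0.0054 0.0012 0.0008]
```

```bash
python3 -m crank '[[[-1,0,-0.005,0.06,0,0,0],[-1,0,-0.008,0.14,0,0,0],[-1,0,-0.008,0.2,0,0,0],[-1,0,-0.008,0.24,0,0,0],[-1,0,-0.008,0.24,0,0,0]]]'
python3 - <<'E'
from h import *
to(np.array([.5395,-.174,.04])+.005*ey)
t=read_camera("top")[190:270,300:380];s=read_camera("side")[150:230,280:380]
t=cv2.resize(t,(400,400),interpolation=cv2.INTER_CUBIC);s=cv2.resize(s,(400,320),interpolation=cv2.INTER_CUBIC)
cv2.imwrite("pics/m1.png",cv2.cvtColor(np.hstack([t,np.pad(s,((0,80),(0,0),(0,0)))]),cv2.COLOR_RGB2BGR))
E
```

```text
t: 1.98
tool_pos: [0.5346, -0.1707, 0.0769]
orientation: [-2.297, -2.139, 0.002]
force: [1.0, -0.1, -0.1]
opening: 0.0
gripper_force: 0.0
t 1.975 pos [ 0.5346 -0.1707  0.0769] F [ 0.97 -0.08 -0.11] open 2.5220272405452747e-05
shift [0.004  0.0105 0.0737] turn [-0.0021 -0.0007 -0.0027]
```

View pics/m1.png

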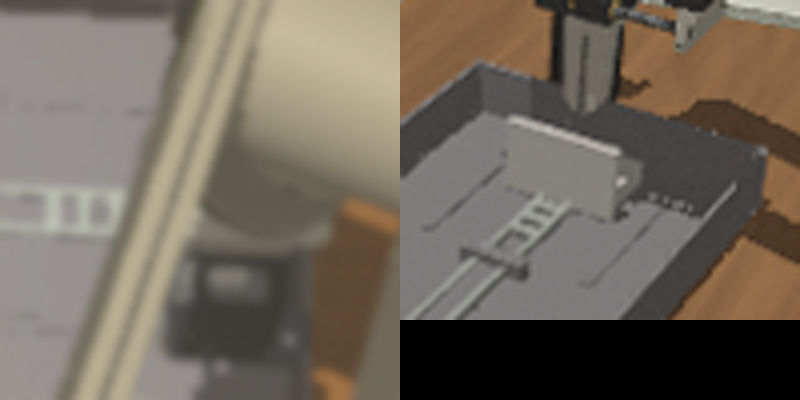

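The right half (side view) shows the shut fingertips at about (582,110), above and behind the plate. The plate's top edge runs from (511,119) to (619,153), so the tips are placed about as expected. I'll cross-check with the side camera.

```bash
python3 - <<'E'
from h import *
a=world("side",(280+111/4,150+119/4),.066);b=world("side",(280+219/4,150+153/4),.066)
print(a,b,np.linalg.norm(a-b),(a+b)/2, (a+b)/2-.0255*ey)
print(world("side",(280+182/4,150+111/4),.077))
E
```

```text
[ 0.58184435 -0.14505111  0.066     ] [ 0.49414698 -0.13994875  0.066     ] 0.08784568224324729 [ 0.53799567 -0.14249993  0.066     ] [ 0.53628844 -0.16794272  0.066     ]
[ 0.53411618 -0.16401121  0.077     ]
```

```bash
python3 -m crank '[[[-1,0.003,0.002,0.03,0,0,0],[-1,0.005,0.004,0.06,0,0,0],[-1,0.005,0.004,0.075,0,0,0],[-1,0.005,0.004,0.075,0,0,0],[-1,0.005,0.004,0.075,0,0,0]]]'

```

```text
t: 2.7
tool_pos: [0.5383, -0.1689, 0.0414]
orientation: [2.299, 2.141, 0.0]
force: [0.3, 0.5, -0.4]
opening: 0.0003
gripper_force: 0.0
```

```bash
python3 -m crank '[[[-1,0,0,0.008,0,0,0],[-1,0,0,0.014,0,0,0],[-1,0,0,0.02,0,0,0],[-1,0,0,0.025,0,0,0],[-1,0,0,0.025,0,0,0]]]'

```

```text
t: 3.32
tool_pos: [0.5385, -0.1691, 0.029]
orientation: [2.298, 2.14, 0.001]
force: [-0.8, -0.8, 6.0]
opening: 0.0003
gripper_force: 2.8
```

```bash
python3 -m crank '[[[-1,0,0,0.002,0,0,0],[-1,0,0,0.004,0,0,0],[-1,0,0,0.005,0,0,0],[-1,0,0,0.005,0,0,0],[-1,0,0,0.005,0,0,0]]]'

```

```text
t: 3.95
tool_pos: [0.5387, -0.1692, 0.0281]
orientation: [2.298, 2.14, 0.001]
force: [-6.6, 1.9, 17.6]
opening: 0.0004
gripper_force: 8.8
```

```bash
python3 -m crank '[[[-1,0.01,-0.001,0,0,0,0],[-1,0.022,-0.002,0,0,0,0],[-1,0.036,-0.002,0,0,0,0],[-1,0.05,-0.003,0,0,0,0],[-1,0.06,-0.003,0,0,0,0]]]'
python3 - <<'E'
from h import *
s=read_camera("side")[150:230,260:360]
cv2.imwrite("pics/m2.png",cv2.cvtColor(cv2.resize(s,(600,480),interpolation=cv2.INTER_CUBIC),cv2.COLOR_RGB2BGR))
E
```

```text
t: 4.58
tool_pos: [0.5405, -0.1396, 0.0281]
orientation: [2.296, 2.138, 0.002]
force: [-0.4, -0.7, 12.3]
opening: 0.0004
gripper_force: 5.9
```

View pics/m2.png

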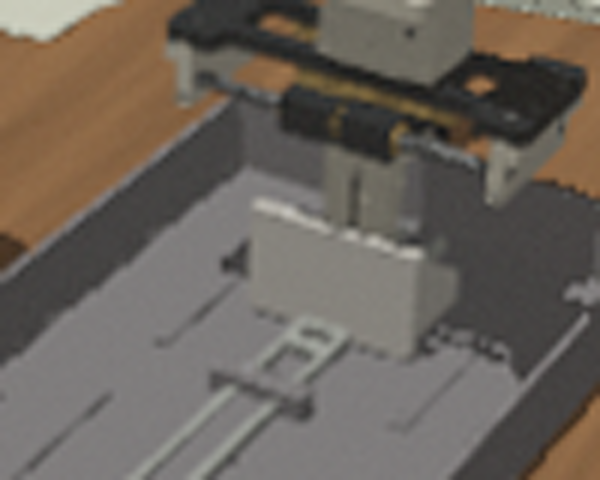

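The guide has moved toward the stop: the plate's top edge now runs from (252,200) to (420,252) and the stop is at (260,390). The button is still down, at 12 N. I'll keep pushing.

```bash
python3 -m crank '[[[-1,0.012,0,0,0,0,0],[-1,0.026,0,0,0,0,0],[-1,0.04,0,0.001,0,0,0],[-1,0.054,0,0.001,0,0,0],[-1,0.066,0,0.001,0,0,0]]]'
python3 -m crank '[[[-1,0.01,0,0,0,0,0],[-1,0.02,0,0,0,0,0],[-1,0.03,0,0,0,0,0],[-1,0.04,0,0,0,0,0],[-1,0.045,0,0,0,0,0]]]'
python3 -c "
from h import *
to([0,0,0])
a=world('side',(302,150+200/6),.066);b=world('side',(330,192),.066);print((a+b)/2)"
```

```text
t: 5.25
tool_pos: [0.5429, -0.1067, 0.0281]
orientation: [2.296, 2.139, 0.002]
force: [-2.8, -2.4, 16.0]
opening: 0.0004
gripper_force: 8.2
t: 5.88
tool_pos: [0.5444, -0.0841, 0.0281]
orientation: [2.296, 2.139, 0.002]
force: [-3.6, -0.8, 16.6]
opening: 0.0007
gripper_force: 8.5
t 5.875 pos [ 0.5444 -0.0841  0.0281] F [-3.56 -0.78 16.57] open 0.0007410231481946044
shift [ 0.0907 -1.0982  0.0522] turn [ 0.0022  0.0008 -0.0026]
[ 0.54279049 -0.11627414  0.066     ]
```

```bash
python3 -m crank '[[[-1,0.003,0,0,0,0,0],[-1,0.006,0,0,0,0,0],[-1,0.009,0,0,0,0,0],[-1,0.012,0,0,0,0,0],[-1,0.015,0,0,0,0,0]]]'

```

```text
t: 6.5
tool_pos: [0.5449, -0.079, 0.0281]
orientation: [2.295, 2.137, -0.001]
force: [-3.9, -10.8, 14.2]
opening: 0.0006
gripper_force: 6.9
```

```bash
python3 -m crank '[[[-1,0.002,0,0,0,0,0],[-1,0.003,0,0,0,0,0],[-1,0.003,0,0,0,0,0],[-1,0.003,0,0,0,0,0],[-1,0.003,0,0,0,0,0]]]'
python3 - <<'E'
from h import *
s=read_camera("side")[150:230,250:350]
cv2.imwrite("pics/m3.png",cv2.cvtColor(cv2.resize(s,(600,480),interpolation=cv2.INTER_CUBIC),cv2.COLOR_RGB2BGR))
E
```

```text
t: 7.12
tool_pos: [0.5454, -0.0774, 0.0281]
orientation: [2.295, 2.136, -0.0]
force: [-1.6, -10.4, 13.1]
opening: 0.0006
gripper_force: 6.7
```

View pics/m3.png

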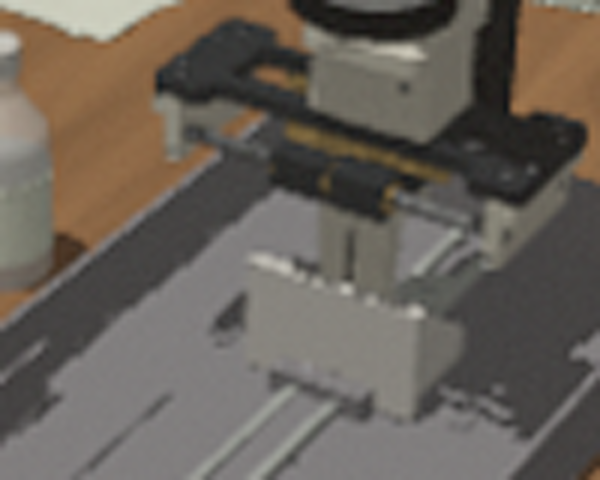

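The guide is right against the stop: the stop block sits at the plate's foot, around (320,390). The push force levelled off at about 10 N. Now I'll lift straight up.

```bash
python3 -m crank '[[[-1,0,0,-0.006,0,0,0],[-1,0,0,-0.014,0,0,0],[-1,0,0,-0.022,0,0,0],[-1,0,0,-0.035,0,0,0],[-1,0,0,-0.06,0,0,0]]]'
python3 -m crank '[[[-1,0,0,-0.07,0,0,0],[-1,0,0,-0.15,0,0,0],[-1,0,0,-0.25,0,0,0],[-1,0,0,-0.35,0,0,0],[-1,0,0,-0.4,0,0,0]]]'

```

```text
t: 7.8
tool_pos: [0.5419, -0.0739, 0.0549]
orientation: [-2.297, -2.139, 0.002]
force: [-0.4, -0.2, -0.1]
opening: 0.0005
gripper_force: 0.0
t: 8.43
tool_pos: [0.5441, -0.0744, 0.2599]
orientation: [2.296, 2.139, 0.004]
force: [0.4, -0.6, -0.6]
opening: 0.0003
gripper_force: 0.0
```

```bash
python3 -m crank '[[[-1,-0.1,-0.05,0,0,0,0],[-1,-0.2,-0.1,0,0,0,0],[-1,-0.3,-0.15,0,0,0,0],[-1,-0.4,-0.2,0,0,0,0],[-1,-0.5,-0.25,0,0,0,0]]]'
python3 - <<'E'
from h import *
t=read_camera("top")[180:280,240:370];s=read_camera("side")[160:230,270:340]
t=cv2.resize(t,(520,400),interpolation=cv2.INTER_CUBIC);s=cv2.resize(s,(280,280),interpolation=cv2.INTER_CUBIC)
cv2.imwrite("pics/m4.png",cv2.cvtColor(np.hstack([t,np.pad(s,((0,120),(0,0),(0,0)))]),cv2.COLOR_RGB2BGR))
E
```

```text
t: 9.05
tool_pos: [0.3996, -0.3159, 0.2562]
orientation: [2.298, 2.141, 0.0]
force: [0.9, -0.6, 0.7]
opening: 0.0006
gripper_force: 0.0
```

View pics/m4.png

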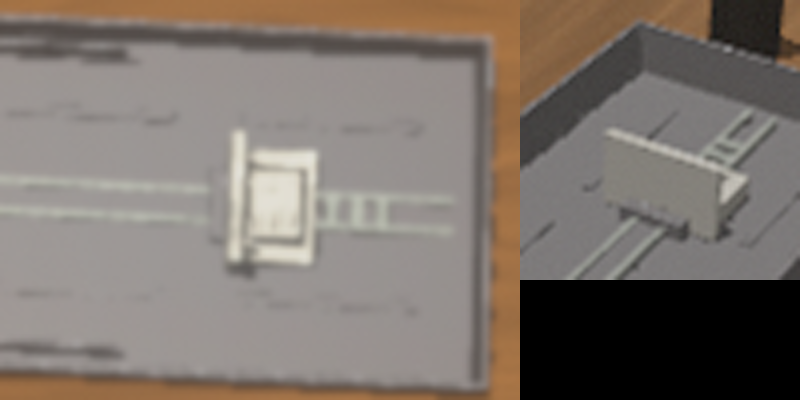

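The guide sits against the stop (plate at col 237, stop at about 215) and the button is clear, centred near (278,205). A quick numeric check, then I'll hand in.

```bash
python3 - <<'E'
from h import *
d=world("top",(239.6+278/4,179.6+205/4),.036)-[.5394,-.1764,.036];print(d,d@ey)
if abs(d@ey-.09)<.004: print(close_job())
E
```

```text
[5.24666038e-03 8.77799273e-02 3.46944695e-17] 0.08793424228486287
the job is handed in; nothing more can be done
None
```

The guide is up against the stop with its lock button released; the job was handed in at about 9 s and nothing else was touched. The push force levelled off at the stop and the last picture measured 88 mm of travel (90 mm nominal, within camera error), but I couldn't directly confirm the catch engaged.

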